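# Measure the display position on a washer console and lock the tape

## Robot

A 6-joint arm with a two-finger parallel gripper is mounted at the origin on the work surface. World frame = base frame: x ahead of the robot, y to its left, z up, the work surface at z = 0. Lengths are in m, angles in degrees, forces in N, time in s.
With the tool pointing down it reaches from about 0.425 to 1.125 m from the base axis. Payload 14.9 kg.
Tool frame: the origin (TCP) lies midway between the tips of the shut fingers; the grasp point (between the pads) lies 19 mm behind it; z points along the fingers, y is the line along which they close (so a half turn about z gives the same grasp; the last joint's range is limited). The gripper opens to 91 mm and grips with 3 to 60 N. Pads are 32 mm wide; open, the fingers measure 118 mm over their backs; the gripper's body (76 mm by 178 mm) begins 60 mm behind the grasp point.
Start: joints at [63.81, 21.709, 99.362, -0, 58.929, -1.908], TCP at [0.288, 0.638, 0.214] pointing down, gripper open.
Joint ranges: [-158.91, 158.91], [-42.39, 125.64], [0.06, 152.35], [-60.88, 240.88], [17.5, 164.5], [-176.32, 176.32]. Speed limits (degrees/s): [108.29, 108.29, 136.94, 180, 180, 180].

## Interface

Orientations are given as a 3x3 rotation matrix whose columns are the frame's x, y, z axes.
In Python, from plant import robot gives the robot as it stands.
- The arm moves only by the tool apply_moves, never from a script. Its argument "rows" is one flat list of numbers, 7 for each row, row after row: the shift along the tool's x, y, z in cm, then the turn, a rotation vector about the tool's x, y, z in rad, then the closure, from -1 (fully open) to 1 (shut). A call has 1 to 12 rows; each row is the pose to reach, as a shift and turn from the pose commanded when the call began, along the tool's axes at that moment; what a row does not reach only later rows make up. A row lasts 1/12 s, in which the tool goes at most 41.7 mm and 7.16 degrees, less where a joint would pass 70% of its speed; a pose out of reach is approached as far as the arm can. A call with a gripper value outside its range is refused whole. The fingers move at their own pace and stop on an object; "grip_force" is the grip in N (left out, the last holds). Time passes only in rows, so rows that repeat a pose let the fingers close. It gives the time, the measured TCP pose, the force, the opening and the grip force at its end, in the units of the state.
- robot.observe(): the state, without advancing time (a new reading comes with each control period).
- robot.capture(name): name is "scene" or "top" or "wrist"; returns (picture, depth): 480x640x3 uint8, blue, green, red; 480x640 float32, m along the optical axis (not along the pixel's ray), 0 where there is no reading.
- robot.calibration(name): a dict with "fx", "fy", "cx", "cy" (pixels), "k1" (the pictures are not rectified: a ray, as slopes to the right and down, at radius r is drawn at 1 + k1 r^2 times it, then the intrinsics apply), "eye" and "orientation" of the camera in the world; the wrist camera has in their place "T_tool_cam" (4x4, takes a point from camera to tool coordinates, whose origin is the TCP and whose axes are the flange's). Camera axes: x right, y down, z forward; pixel columns grow to the right and rows downward; lengths in m; the calibration is good to about 2 mm. A picture is of the moment at which its call begins: read the wrist's pose just before it. calibration takes no time and is no camera call.
- robot.sign_off(): hands the job in; it is judged then, once.
The state is a dict: "time_s": time; "joints": joint angles; "qd": joint speeds; "joint_efforts": joint torques, N m; "position": TCP position; "tool_rot": TCP orientation; "force": force on the tool from outside, world axes, zero at the start; "ft_torque": the same for the moment, N m; "gripper_width": opening from 0.0 (shut) to 1.0 (fully open); "finger_force": force on a finger pad.
Only numpy, scipy, OpenCV 4.12 (cv2) and the standard library are available. Lean on these libraries where they do the work, as an engineer would, in place of code of your own. Each camera call takes 0.05 s, during which the arm holds its last target. There are 200 camera calls.

## Task

Hook the end of the tape measure over the raised top edge of the washer console and back the case straight down the sloping face against its spring until the front of the case is level with the lower edge of the dark display window, the blade running over the window. Leave the case resting flat on the face there, then push its red thumb lock fully down so that the reading stays, and leave it hooked and locked. Do not disturb the other things on the bench.

Things in the scene. Friction and masses are not known exactly. Their poses are not given: they have to be found in the camera images.
- console: White wedge-shaped washer control console, fixed to the bench: 340 mm wide (y), 178 mm deep (x), 35 mm high at its low side (-x), 173 mm at its high side (+x); upright back. Origin: centre of its underside; z up. It stands with its low side towards the robot's right and somewhat away from it (yaw 1.85 to 2.3).
- fascia: The console's sloping face: 225 mm long down the slope, 340 mm wide, 0.66 rad (38 degrees) from horizontal, smooth, its buttons flush. Origin: middle of its top edge, on the surface, at the very back. x points up the slope, square to the top edge; y runs along the top edge, to the left as one looks up the slope; z out of the face.
- top_edge (a point): Same point and axes as the fascia's. Along the whole top edge stands a raised rim, 5 mm thick (x from -5 to 0 mm) and 9 mm high (z from 0 to 9 mm); behind it (x > 0) is open air. The tape's hook goes over this rim and bears on its back (x = 0).
- display_edge (a point): Middle of the lower edge of the dark display window, on the surface of the fascia; axes as the fascia's. The window is 80 mm wide (y) and reaches 45 mm up the slope (+x) from this edge. The edge lies 85 to 115 mm down the slope from the top edge.
- tape: Yellow and black tape measure, 0.34 kg, standing on its flat foot. Case 78 mm long (x from -39 to 39), 40 mm thick (y), 72 mm high, flat parallel sides to grip (best at about x = 0, 40 mm above the foot). Origin: centre of the foot; x to the front, where the blade comes out; z up. Set down on the fascia with the hook on the rim, it stays by weight and friction even before it is locked.
- tape_hook (a point): Lowest point of the inner face (towards the case) of the steel hook at the blade's end, 1 mm above the level of the foot; axes as the tape's. The hook is a lip 2 mm thick, 22 mm wide, reaching 10 mm down from the blade's underside. With the blade in, its inner face stands 16 mm in front of the case.
- tape_mouth (a point): Middle of the case's front at the underside of the blade: 39 mm ahead of the tape's origin, 11 mm above the foot; axes as the tape's. The blade, 25 mm wide, 1 mm thick, comes out straight, parallel to the foot, up to 116 mm more than its rest, against a spring of about 1.4 N; it runs back when let go.
- lock_top (a point): Middle of the top of the red ribbed thumb lock at the top front of the case: 24 mm long (x), 26 mm wide (y). 22 mm ahead of the tape's origin and 82 mm above the foot when open, 10 mm higher than the rest of the case, still 3 mm higher when down; axes as the tape's.
- tape_lock (a joint): Travel of the thumb lock in m: 0 open, 0.007 fully down (towards the foot). It takes 8 N to start and about 15 N at the end, and stays where it is left. Down, its brake holds the blade.
- drain_pump: Bystander, to be left alone: the washer drain pump (dark laminated block with a cream round top, 90 mm). Origin: centre of its underside.
- pulsator: Bystander, to be left alone: the grey ribbed pulsator disc (236 mm across). Origin: centre of its underside.
- coupling: Bystander, to be left alone: the cream winged hose coupling (70 mm tall). Origin: centre of its underside.
- detergent: Bystander, to be left alone: the green detergent bottle (212 mm tall). Origin: centre of its underside.
- screwdriver: Bystander, to be left alone: the orange-handled screwdriver (200 mm). Origin: centre of its underside.
- wrench: Bystander, to be left alone: the wrench (180 mm). Origin: centre of its underside.
- screw_tray: Bystander, to be left alone: the small steel screw tray (100 x 80 x 28 mm). Origin: centre of its underside.
Things that resemble listed ones, but are neither listed nor needed, are in the scene too. Of the things that look like the tape, take the one that is farthest to the robot's right at the start.

How it is judged (in metres and radians):
On the way, in this order (a step that is already met when the one before it is completed fails the run):
1. with the lock still open, the hook holds on the rim and the blade is drawn out (hook to case more than 45 mm) (x of tape_hook in the frame of fascia between -0.002 and 0.006 m and z of tape_hook in the frame of fascia between -0.006 and 0.006 m and y of tape_hook in the frame of fascia between -0.165 and 0.165 m and distance between tape_hook and tape_mouth above 0.045 m and value of joint tape_lock below 0.002 m), for 0.2 s.
2. the lock is pushed down with the case flat on the face, its front at the display's lower edge and the hook on the rim (x of tape_hook in the frame of fascia between -0.002 and 0.006 m and z of tape_hook in the frame of fascia between -0.006 and 0.006 m and y of tape_hook in the frame of fascia between -0.165 and 0.165 m and x of tape_mouth in the frame of display_edge between -0.007 and 0.007 m and y of tape_mouth in the frame of display_edge between -0.03 and 0.03 m and z of tape in the frame of fascia between -0.004 and 0.004 m and angle between the x axis of tape and the x axis of fascia, either way round below 0.14 rad and value of joint tape_lock above 0.005 m), for 0.2 s.
At the end, for the whole second after the job is handed in: Hook behind the rim (inner face -2 to 6 mm from the top edge, lip below the rim's top); case flat on the face (foot within 4 mm), square within 0.14 rad, its front within 7 mm of the display's lower edge and 30 mm of its middle; lock over 5 mm down; tape at rest (all of step 2 and distance between tape_hook and tape_mouth above 0.045 m and linear speed of tape below 0.02 m/s); the robot touches nothing.
It fails at once if one of the other things on the bench moved more than 30 mm (distance of any of drain_pump, pulsator, coupling, detergent, screwdriver, wrench, screw_tray from where it was at the start of the episode above 0.03 m).
It also fails if it takes over 58 s, if anything falls off the work surface, if the arm or the gripper's body presses on something with over 40 N, if the wrist force passes 120 N, or if a joint passes its speed limit or range.

## Working session

There is one attempt and no reset: what is moved stays moved. The work goes in short steps, Python scripts to look and compute and a tool call to move; the robot and the scene stay as the last step left them, time stands still between calls to the robot, and variables do not carry over. Pictures are saved under pics/ and viewed, at most 11 in all, crops included, and the job is handed in when it is done.

Besides the shell and the picture viewer there is one more tool, called after ">>>" in YAML: its name, and indented under it one key for each argument. apply_moves: Moves the arm, as the interface text tells. Its arguments: {"type":"object","properties":{"rows":{"type":"array","items":{"type":"number"}},"grip_force":{"type":"number"}},"required":["rows"]}

```bash
ls; mkdir -p pics; cat > h.py <<'E'
import numpy as np, cv2
from plant import robot
def cam(name, s=None):
    c=robot.calibration(name)
    if name=='wrist':
        s=s or robot.observe(); T=np.array(c['T_tool_cam']); R=np.array(s['tool_rot']); p=np.array(s['position'])
        return c, R@T[:3,:3], R@T[:3,3]+p
    return c, np.array(c['orientation']), np.array(c['eye'])
def ray(c,uv):
    uv=np.atleast_2d(np.float64(uv)); d=(uv-[c['cx'],c['cy']])/[c['fx'],c['fy']]
    x=d.copy()
    for _ in range(20): x=d/(1+c['k1']*(x**2).sum(1,keepdims=True))
    return np.c_[x,np.ones(len(x))]
def pts(C,uv,dep):   # world points from pixels + z depth
    c,R,e=C; return (ray(c,uv)*np.ravel(dep)[:,None])@R.T+e
def plane(C,uv,n,d): # rays onto n.x=d
    c,R,e=C; r=ray(c,uv)@R.T; n=np.array(n,float); return e+r*((d-e@n)/(r@n))[:,None]
def proj(C,P):
    c,R,e=C; q=(np.atleast_2d(P)-e)@R; x=q[:,:2]/q[:,2:]; x=x*(1+c['k1']*(x**2).sum(1,keepdims=True))
    return x*[c['fx'],c['fy']]+[c['cx'],c['cy']]
def grab(name,tag):
    C=cam(name); im,dp=robot.capture(name); cv2.imwrite(f'pics/{tag}.png',im); np.savez(f'pics/{tag}.npz',im=im,dp=dp,R=C[1],e=C[2]); return C,im,dp
E
python3 - <<'E'
from h import *
for n in ('scene','top','wrist'):
    C,im,dp=grab(n,n+'0'); print(n,{k:v for k,v in C[0].items() if k in('fx','fy','cx','cy','k1')},C[2].round(3),C[1].round(2).tolist())
print(robot.observe())
a=np.hstack([cv2.imread('pics/scene0.png'),cv2.imread('pics/top0.png')])
E
```

```text
pics
scene {'fx': 591.1514823079964, 'fy': 591.1514823079964, 'cx': 324.4445282558885, 'cy': 245.1129053805194, 'k1': -0.18565998338094108} [1.03  0.925 1.537] [[-0.84, 0.44, -0.31], [0.54, 0.67, -0.51], [-0.01, -0.6, -0.8]]
top {'fx': 615.0992618516242, 'fy': 615.0992618516242, 'cx': 312.6819387172396, 'cy': 244.59520765509868, 'k1': -0.06003438713516861} [0.375 0.028 1.618] [[-0.02, -1.0, 0.08], [-1.0, 0.02, -0.01], [0.01, -0.08, -1.0]]
wrist {'fx': 355.2884257884681, 'fy': 355.2884257884681, 'cx': 318.62904676939934, 'cy': 242.85669576709356, 'k1': 0.0110480965486639} [0.218 0.669 0.385] [[0.41, 0.88, 0.25], [0.91, -0.4, -0.11], [-0.0, 0.27, -0.96]]
{'time_s': 0.15, 'joints': array([ 6.38113816e+01,  2.17336179e+01,  9.93867842e+01,  1.25011060e-03,
        5.89291029e+01, -1.90757384e+00]), 'qd': array([-0.08836177, -0.0686803 , -0.11539354,  0.10264478,  0.15416134,
       -0.08073384]), 'joint_efforts': array([ 6.36181376e-04, -7.64114857e+01, -4.34652400e+01,  6.51024934e-02,
        4.09062370e-02, -8.76837180e-05]), 'position': array([0.2877148 , 0.63781362, 0.21342431]), 'tool_rot': array([[-9.11534727e-01,  4.11222912e-01, -3.98088741e-04],
       [ 4.11223102e-01,  9.11534405e-01, -7.67083526e-04],
       [ 4.74292626e-05, -8.62926559e-04, -9.99999627e-01]]), 'force': array([ 0.48102912, -0.01863727,  0.06294966]), 'ft_torque': array([-0.02482536, -0.04239256, -0.01773345]), 'finger_force': 0.0, 'gripper_width': 1.0045785854681095}
```

View pics/scene0.png

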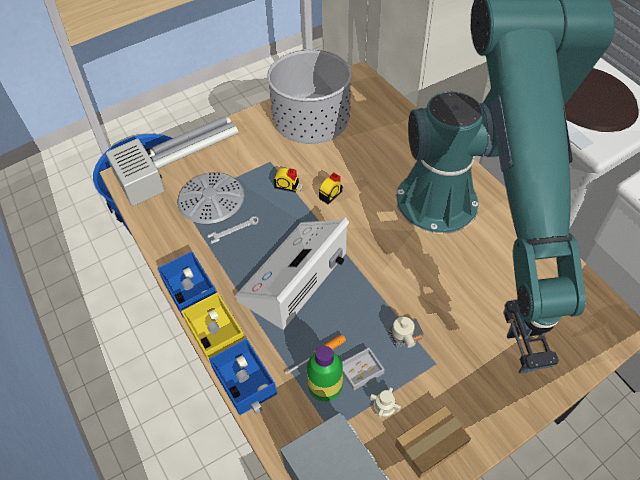

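View pics/top0.png

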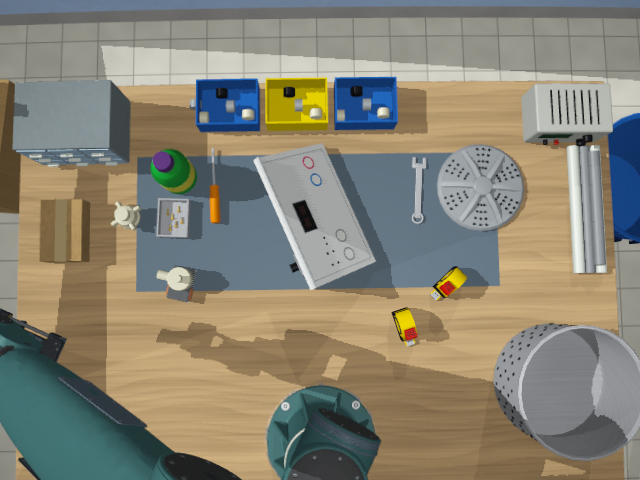

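The top view shows two tapes, at (449,283) and (404,326). The one at (449,283) lies farther to the robot's right, so that is the target. The console's rim edge runs from (258,160) to (312,287), and the display window is at (305,216).

```bash
python3 - <<'E'
from h import *
from scipy.optimize import least_squares
for n in ('top','scene'):
    C=cam(n); f=np.load(f'pics/{n}0.npz'); im,dp=f['im'],f['dp']
    v,u=np.mgrid[:480,:640]; P=pts(C,np.c_[u.ravel(),v.ravel()],dp).reshape(480,640,3)
    if n=='top': m=(u>255)&(u<380)&(v>140)&(v<292)
    else: m=(u>235)&(u<350)&(v>215)&(v<330)
    m&=(P[...,2]>.02)&(P[...,2]<.22)&(dp>0)
    Q=P[m]
    # ransac plane
    rng=np.random.default_rng(0); best=0
    for _ in range(400):
        a=Q[rng.choice(len(Q),3,False)]; nn=np.cross(a[1]-a[0],a[2]-a[0]); nn/=np.linalg.norm(nn)+1e-12
        if nn[2]<0: nn=-nn
        if abs(nn[2]-np.cos(.66))>.05: continue
        i=abs((Q-a[0])@nn)<.003
        if i.sum()>best: best=i.sum(); I=i
    q=Q[I]; c0=q.mean(0); nn=np.linalg.svd(q-c0)[2][2]; nn*=np.sign(nn[2]); 
    print(n,'plane n',nn.round(4),'d',(nn@c0).round(4),'tilt',np.arccos(nn[2]).round(4),best,len(Q),'yaw',np.arctan2(-nn[1],-nn[0]).round(4), 'std',((q-c0)@nn).std().round(4))
    # in-face coordinates of inliers
    yaw=np.arctan2(-nn[1],-nn[0]); h=np.array([np.cos(yaw),np.sin(yaw),0]); ey=np.cross([0,0,1],h); ex=np.cross(ey,nn)
    s=q@ex; t=q@ey; print(' s',np.percentile(s,[.2,1,50,99,99.8]).round(4),' t',np.percentile(t,[.2,1,50,99,99.8]).round(4), 'ztop',q[:,2].max().round(4),q[:,2].min().round(4))
    # display: dark pixels in plane
    g=im.max(2); k=cv2.inRange(g,0,60)&(m.astype(np.uint8)*255); nl,L,S,Ce=cv2.connectedComponentsWithStats(k)
    for j in range(1,nl):
        if S[j,4]>60:
            vv,uu=np.where(L==j); W=plane(C,np.c_[uu,vv],nn,nn@c0); print(' dark',S[j],Ce[j].round(1),'s',np.percentile(W@ex,[1,50,99]).round(4),'t',np.percentile(W@ey,[1,50,99]).round(4))
    # tape
    hsv=cv2.cvtColor(im,cv2.COLOR_BGR2HSV)
    for nm,lo,hi in(('yel',(20,150,120),(35,255,255)),('red',(0,170,100),(8,255,255))):
        k=cv2.inRange(hsv,lo,hi); nl,L,S,Ce=cv2.connectedComponentsWithStats(k)
        for j in range(1,nl):
            if S[j,4]>15:
                w=np.median(P[L==j],0)
                if w[1]<0 and w[0]<.75 and w[2]<.2: print(' ',nm,S[j,4],Ce[j].round(1),w.round(3))
    if n=='top': cr=im[250:350,375:485]; cr2=im[255:355,375:485]
    else: cr2=im[155:255-0,265:375]
    cv2.imwrite(f'pics/c_{n}.png',cv2.resize(cr2,None,fx=4,fy=4,interpolation=2))
a=cv2.imread('pics/c_top.png');b=cv2.imread('pics/c_scene.png'); cv2.imwrite('pics/c2.png',cv2.resize(np.hstack([a,b]),(792,360)))
E
```

```text
top plane n [ 0.2397 -0.5677  0.7876] d 0.2216 tilt 0.6639 6742 9756 yaw 1.9704 std 0.0016
 s [-2.283e-01 -2.250e-01 -1.110e-01 -1.700e-03 -1.000e-04]  t [-0.7048 -0.702  -0.5324 -0.3684 -0.3658] ztop 0.1771 0.0307
 dark [293 200  24  32 377] [304.6 215.7] s [-0.0894 -0.0697 -0.0506] t [-0.5716 -0.5348 -0.4982]
  yel 335 [453.  279.4] [ 0.409 -0.344  0.066]
  yel 360 [404.3 321.1] [ 0.306 -0.214  0.066]
  red 121 [447.1 287.7] [ 0.386 -0.322  0.08 ]
  red 109 [410.2 333.5] [ 0.274 -0.226  0.08 ]
scene plane n [ 0.2384 -0.5646  0.7902] d 0.2203 tilt 0.6597 2894 6188 yaw 1.9703 std 0.0015
 s [-0.2306 -0.2257 -0.1094 -0.0003  0.0034]  t [-0.7047 -0.7027 -0.547  -0.369  -0.3639] ztop 0.1789 0.0297
 dark [289 249  22  18 142] [299.4 257.4] s [-0.0914 -0.0722 -0.0533] t [-0.5692 -0.5306 -0.4953]
  yel 249 [283.8 178.3] [ 0.411 -0.335  0.055]
  yel 248 [329.7 187.2] [ 0.305 -0.209  0.059]
  red 55 [291.9 173.3] [ 0.388 -0.32   0.078]
  red 43 [335.3 177.1] [ 0.273 -0.22   0.08 ]
```

View pics/c2.png

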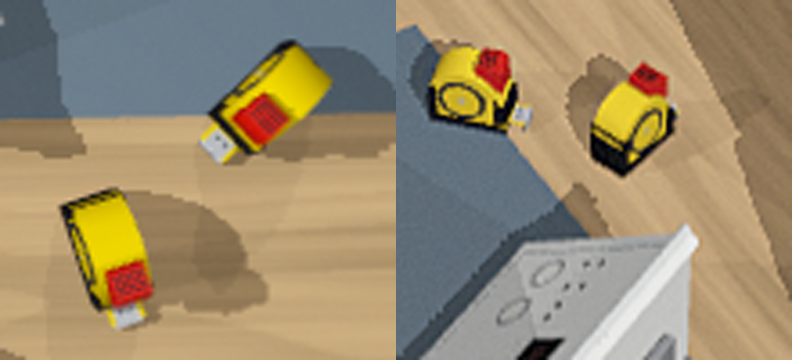

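The target tape (upper one in the crop) has its hook pointing to image lower left, at a yaw of about 125°. The slope's yaw is 113°, so only a small turn is needed. I'll move over now.

>>> apply_moves:
  rows: [-10,-10,-12,0,0,0,-1,-20,-19,-17,0,0,0,-1,-36,-34,-17,0,0,0,-1,-36,-34,-17,0,0,0,-1,-36,-34,-17,0,0,0,-1,-36,-34,-17,0,0,0,-1,-36,-34,-17,0,0,0,-1,-36,-34,-17,0,0,0,-1,-36,-34,-17,0,0,0,-1,-36,-34,-17,0,0,0,-1,-36,-34,-17,0,0,0,-1,-36,-34,-17,0,0,0,-1]

```text
time_s: 1.15
position: [0.4661, 0.203, 0.3769]
tool_rot: [[-0.912, 0.411, 0.0], [0.411, 0.912, 0.0], [-0.0, 0.0, -1.0]]
force: [1.2, 0.2, -0.6]
gripper_width: 1.002
finger_force: 0.0
```

```bash
cat >> h.py <<'E'
from scipy.spatial.transform import Rotation as Ro
def delta(p,R,s=None):
    s=s or robot.observe(); R0=np.array(s['tool_rot']); 
    print('shift cm',((np.array(p)-s['position'])@R0*100).round(2),'rotvec',Ro.from_matrix(R0.T@R).as_rotvec().round(3),'t',s['time_s'].__round__(2))
def down(yaw): # tool down, x axis at yaw (deg)
    a=np.radians(yaw); return np.array([[np.cos(a),np.sin(a),0],[np.sin(a),-np.cos(a),0],[0,0,-1]])
E
python3 -c "
from h import *
print(robot.observe()['position'])
delta([.415,-.33,.26],down(125))"
```

```text
[0.46607069 0.20297161 0.37690311]
shift cm [-17.25 -50.69  11.68] rotvec [0.    0.    0.536] t 1.15
```

>>> apply_moves:
  rows: [-17,-50.5,2,0,0,0.536,-1,-17,-50.5,2,0,0,0.536,-1,-17,-50.5,2,0,0,0.536,-1,-17,-50.5,2,0,0,0.536,-1,-17,-50.5,2,0,0,0.536,-1,-17,-50.5,2,0,0,0.536,-1,-17,-50.5,2,0,0,0.536,-1,-17,-50.5,2,0,0,0.536,-1,-17,-50.5,11,0,0,0.536,-1,-17,-50.5,11,0,0,0.536,-1,-17,-50.5,11,0,0,0.536,-1,-17,-50.5,11,0,0,0.536,-1]

```text
time_s: 2.15
position: [0.4174, -0.2775, 0.2899]
tool_rot: [[-0.573, 0.819, 0.0], [0.819, 0.573, -0.0], [-0.0, 0.0, -1.0]]
force: [1.3, 1.0, 1.8]
gripper_width: 1.0
finger_force: 0.0
```

>>> apply_moves:
  rows: [0,0,0,0,0,0,-1,0,0,0,0,0,0,-1,0,0,0,0,0,0,-1]

```text
time_s: 2.4
position: [0.4181, -0.2754, 0.2907]
tool_rot: [[-0.573, 0.819, -0.0], [0.819, 0.573, 0.0], [0.0, -0.0, -1.0]]
force: [-0.0, 0.4, 0.6]
gripper_width: 0.998
finger_force: 0.0
```

```bash
cat > tp.py <<'E'
from h import *
C,im,dp=grab('wrist','w1'); s=robot.observe(); print(s['position'],s['tool_rot'].round(3).tolist())
hsv=cv2.cvtColor(im,cv2.COLOR_BGR2HSV)
for nm,lo,hi in(('yel',(20,150,100),(35,255,255)),('red',(0,170,90),(8,255,255))):
    k=cv2.inRange(hsv,lo,hi); nl,L,S,Ce=cv2.connectedComponentsWithStats(k)
    for j in range(1,nl):
        if S[j,4]>300:
            vv,uu=np.where(L==j); p=pts(C,np.c_[uu,vv],dp[vv,uu]); zt=np.percentile(p[:,2],90); q=p[p[:,2]>zt-.006]
            r=cv2.minAreaRect(np.float32(q[:,:2]*1000)); print(nm,S[j].tolist(),'ztop',zt.round(4),'rect mm',r)
E
python3 tp.py
```

```text
[ 0.41839629 -0.27506208  0.29110241] [[-0.574, 0.819, 0.0], [0.819, 0.574, -0.0], [-0.0, 0.0, -1.0]]
yel [222, 79, 70, 55, 1965] ztop 0.0727 rect mm ((323.7489929199219, -212.1717987060547), (95.21144104003906, 36.85409927368164), 17.28401756286621)
yel [257, 214, 39, 63, 1280] ztop 0.0729 rect mm ((382.2279357910156, -294.673095703125), (48.188819885253906, 156.06956481933594), 22.945049285888672)
yel [102, 310, 36, 62, 777] ztop 0.3909 rect mm ((364.7386779785156, -248.77658081054688), (72.40414428710938, 10.042825698852539), 83.22758483886719)
yel [448, 385, 126, 24, 1137] ztop 0.401 rect mm ((409.2767639160156, -228.65406799316406), (17.691818237304688, 74.7985610961914), 79.95299530029297)
yel [405, 391, 45, 18, 302] ztop 0.401 rect mm ((422.7115478515625, -243.2777862548828), (10.055550575256348, 2.3740251064300537), 36.75423812866211)
red [214, 78, 32, 35, 618] ztop 0.0838 rect mm ((316.08013916015625, -216.03384399414062), (112.98585510253906, 26.032899856567383), 15.559868812561035)
red [257, 218, 27, 30, 618] ztop 0.0838 rect mm ((386.5672912597656, -324.4864196777344), (26.24024772644043, 26.685819625854492), 42.804080963134766)
```

View pics/w1.png

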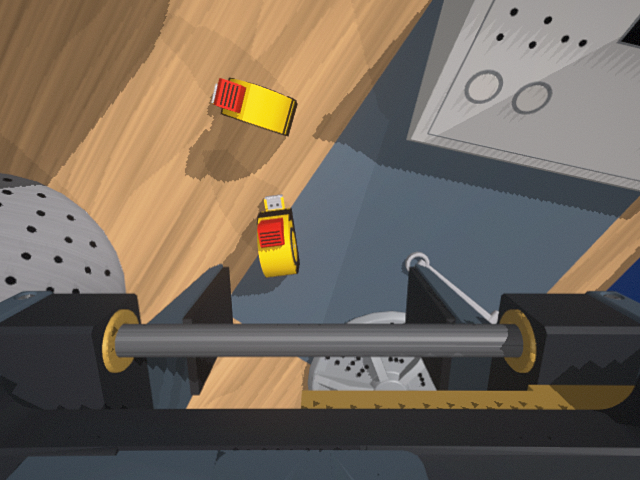

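The target tape sits upright in the view with its lock at (270,233), its hook at (274,203), and the hook pointing up in the image.

```bash
cat > tp2.py <<'E'
from h import *
import sys
f=np.load('pics/w1.npz'); im=f['im']; C=(robot.calibration('wrist'),f['R'],f['e'])
hsv=cv2.cvtColor(im,cv2.COLOR_BGR2HSV); v,u=np.mgrid[:480,:640]
box=(u>240)&(u<310)&(v>190)&(v<290)
def blob(lo,hi,z,bx=box):
    k=cv2.inRange(hsv,lo,hi)&(bx*255).astype(np.uint8); nl,L,S,_=cv2.connectedComponentsWithStats(k); j=1+S[1:,4].argmax()
    vv,uu=np.where(L==j); return plane(C,np.c_[uu,vv],[0,0,1],z)[:,:2],S[j]
p,S=blob((0,170,90),(8,255,255),.082); r=cv2.minAreaRect(np.float32(p*1000)); print('lock',S,r); lc=np.array(r[0])
q,S=blob((0,0,130),(180,60,255),.012,box&(v<212)); r2=cv2.minAreaRect(np.float32(q*1000)); print('hook',S,r2); hc=np.array(r2[0])
d=hc-lc; print('heading hook-lock',np.degrees(np.arctan2(d[1],d[0])),np.hypot(*d))
E
python3 tp2.py
```

```text
lock [257 218  27  30 618] ((385.9335632324219, -321.66943359375), (29.354846954345703, 29.909425735473633), 42.24747085571289)
hook [265 194  18  15 180] ((369.352294921875, -304.6575927734375), (22.01559829711914, 16.78093910217285), 42.12497329711914)
heading hook-lock 134.26566378035673 23.755866367741604
```

```bash
python3 -c "
from h import *
delta([.4015,-.3388,.15],down(133));delta([.4015,-.3388,.021],down(133))"
```

```text
shift cm [-4.25 -5.05 14.11] rotvec [ 0.     0.    -0.139] t 2.45
shift cm [-4.24 -5.05 27.01] rotvec [ 0.     0.    -0.139] t 2.45
```

>>> apply_moves:
  rows: [-4.25,-5.05,14,0,0,-0.139,-1,-4.25,-5.05,14,0,0,-0.139,-1,-4.25,-5.05,14,0,0,-0.139,-1,-4.25,-5.05,14,0,0,-0.139,-1,-4.25,-5.05,14,0,0,-0.139,-1,-4.25,-5.05,17,0,0,-0.139,-1,-4.25,-5.05,20,0,0,-0.139,-1,-4.25,-5.05,23,0,0,-0.139,-1,-4.25,-5.05,25,0,0,-0.139,-1,-4.25,-5.05,26.9,0,0,-0.139,-1,-4.25,-5.05,26.9,0,0,-0.139,-1,-4.25,-5.05,26.9,0,0,-0.139,-1]

```text
time_s: 3.45
position: [0.4022, -0.3389, 0.023]
tool_rot: [[-0.683, 0.731, 0.0], [0.731, 0.683, -0.0], [-0.0, 0.0, -1.0]]
force: [-0.0, 0.1, 0.6]
gripper_width: 0.998
finger_force: 0.0
```

>>> apply_moves:
  rows: [0,0,0,0,0,0,1,0,0,0,0,0,0,1,0,0,0,0,0,0,1,0,0,0,0,0,0,1,0,0,0,0,0,0,1,0,0,0,0,0,0,1,0,0,0,0,0,0,1,0,0,0,0,0,0,1]
  grip_force: 35

```text
time_s: 4.12
position: [0.4012, -0.3395, 0.0217]
tool_rot: [[-0.682, 0.732, -0.0], [0.732, 0.682, -0.0], [0.0, -0.0, -1.0]]
force: [-0.7, -2.1, 0.6]
gripper_width: 0.447
finger_force: 1.0
```

```bash
python3 - <<'E'
from h import *
C,im,dp=grab('wrist','w2'); s=robot.observe(); print(s['position'],s['tool_rot'].round(3).tolist(),s['finger_force'],s['gripper_width'],s['joints'].round(1),s['force'])
E
```

```text
[ 0.40114444 -0.33948281  0.02168579] [[-0.682, 0.732, -0.0], [0.732, 0.682, 0.0], [0.0, -0.0, -1.0]] 34.915225356817245 0.43736847829108555 [-42.8  24.6 122.2  -0.   33.1 -85.7] [-1.22258202 -0.21727244  1.48772943]
```

View pics/w2.png

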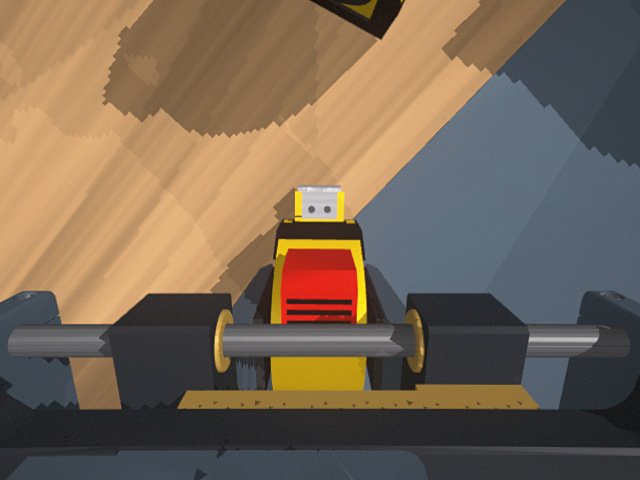

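The tape is gripped square, with the hook centred at (319,186) and the lock at (320,290).

```bash
cat >> h.py <<'E'
# fascia estimate
YAW=1.9703; TILT=.66; D=.2210; STOP=-.0018; TM=-.534; SDISP=-.0935
HX=np.array([np.cos(YAW),np.sin(YAW),0]); EY=np.cross([0,0,1],HX)
N=np.cos(TILT)*np.array([0,0,1.])-np.sin(TILT)*HX; EX=np.cross(EY,N)
RT=np.c_[EX,-EY,-N]
O=N*D+EX*STOP+EY*TM
def tapetcp(x,y,z,ox=0.0,foot=.0217): # TCP for tape origin at fascia coords; ox = tape origin x in tool frame
    return O+EX*(x-ox)+EY*y+N*(z+foot)
E
python3 - <<'E'
from h import *
f=np.load('pics/w2.npz'); C=(robot.calibration('wrist'),f['R'],f['e']); s=robot.observe()
# note hook top front edge z~.012
for uv,z,nm in(((319.5,186.5),.012,'hookfront x57'),((320,221),.012,'case front?'),((320,250),.082,'lock front x34')):
    w=plane(C,[uv],[0,0,1],z)[0]; print(nm,((w-s['position'])@s['tool_rot']*1000).round(1))
print('O',O.round(4),'D',(O@N).round(4))
delta([.40,-.345,.17],s['tool_rot'])
P=tapetcp(-.010-.055+.013,0,.06); print(P.round(3)); delta(P,RT)
P=tapetcp(-.055+.003-.010,0,.0); print(P.round(3), tapetcp(-.135,0,0).round(3))
E
```

```text
hookfront x57 [54.8 -0.1  9.7]
case front? [36.9  0.2  9.7]
lock front x34 [ 42.4  -0.1 -60.3]
O [0.5452 0.0816 0.1735] D 0.221
shift cm [ -0.32  -0.46 -14.83] rotvec [0. 0. 0.] t 4.17
[ 0.581 -0.002  0.206]
shift cm [ 12.43  36.11 -18.45] rotvec [-0.116  0.653  0.337] t 4.17
[0.569 0.024 0.153] [ 0.592 -0.029  0.108]
```

```bash
python3 - <<'E'
from h import *
P=tapetcp(-.055,0,.09,-.0022); print(P.round(3)); delta(P,RT)
E
```

```text
[ 0.588 -0.02   0.229]
shift cm [ 10.64  35.46 -20.77] rotvec [-0.116  0.653  0.337] t 4.17
```

>>> apply_moves:
  rows: [0,0,-4,0,0,0,1,0,0,-8,0,0,0,1,0,0,-12,0,0,0,1,0,0,-16,0,0,0,1,0,0,-20,0,0,0,1,3,10,-20.8,0,0,0,1]

```text
time_s: 4.67
position: [0.4232, -0.3086, 0.232]
tool_rot: [[-0.679, 0.734, 0.007], [0.734, 0.679, -0.007], [-0.01, 0.0, -1.0]]
force: [2.5, -1.9, -1.6]
gripper_width: 0.436
finger_force: 34.9
```

```bash
python3 - <<'E'
from h import *
P=tapetcp(-.055,0,.09,-.0022); print(P.round(3)); delta(P,RT); s=robot.observe(); print(s['position'],s['gripper_width'],s['force'])
E
```

```text
[ 0.588 -0.02   0.229]
shift cm [10.01 31.7   0.17] rotvec [-0.113  0.663  0.335] t 4.67
[ 0.42322506 -0.3086394   0.23197028] 0.4357918553489558 [ 2.50425394 -1.86698371 -1.55117544]
```

>>> apply_moves:
  rows: [9.5,31,0,-0.113,0.663,0.335,1,9.5,31,0,-0.113,0.663,0.335,1,9.5,31,0,-0.113,0.663,0.335,1,9.5,31,0,-0.113,0.663,0.335,1,9.5,31,0,-0.113,0.663,0.335,1,9.5,31,0,-0.113,0.663,0.335,1,9.5,31,0,-0.113,0.663,0.335,1,9.5,31,0,-0.113,0.663,0.335,1,9.5,31,0,-0.113,0.663,0.335,1,9.5,31,0,-0.113,0.663,0.335,1,9.5,31,0,-0.113,0.663,0.335,1,9.5,31,0,-0.113,0.663,0.335,1]

```text
time_s: 5.67
position: [0.5838, -0.0235, 0.2247]
tool_rot: [[-0.305, 0.92, -0.246], [0.723, 0.392, 0.57], [0.62, -0.004, -0.784]]
force: [-0.2, -0.0, -3.2]
gripper_width: 0.438
finger_force: 34.9
```

```bash
python3 - <<'E'
from h import *
s=robot.observe(); P=tapetcp(-.055,0,.09,-.0022); delta(P,RT); print(s['position'],s['joints'].round(1),s['force'].round(1))
C,im,dp=grab('wrist','w3')
# predicted positions of rim & display drawn
for a,b,z in((-0.005,-.165,.009),(-.005,.165,.009),(0,-.165,.009),(0,.165,.009),(SDISP-STOP,-.04,0),(SDISP-STOP,.04,0),(SDISP-STOP+.045,.04,0),(SDISP-STOP+.045,-.04,0)):
    q=proj(C,O+EX*a+EY*b+N*z)[0]; print(a,b,z,q.round(1)); cv2.circle(im,tuple(int(i) for i in q.round()),2,(255,0,255),-1)
cv2.imwrite('pics/w3d.png',im)
E
```

```text
shift cm [ 0.41  0.53 -0.27] rotvec [-0.005 -0.009 -0.   ] t 5.67
[ 0.58376165 -0.02346231  0.22467045] [-17.2  22.5 103.8  28.5  81.9 -51.5] [-0.2 -0.  -3.2]
-0.005 -0.165 0.009 [546.5 178. ]
-0.005 0.165 0.009 [108.5 177.4]
0 -0.165 0.009 [547.6 171.2]
0 0.165 0.009 [107.5 170.7]
-0.0917 -0.04 0 [373.3 281.1]
-0.0917 0.04 0 [278.6 280.8]
-0.046700000000000005 0.04 0 [277.1 228.9]
-0.046700000000000005 -0.04 0 [375.6 229.1]
```

View pics/w3d.png

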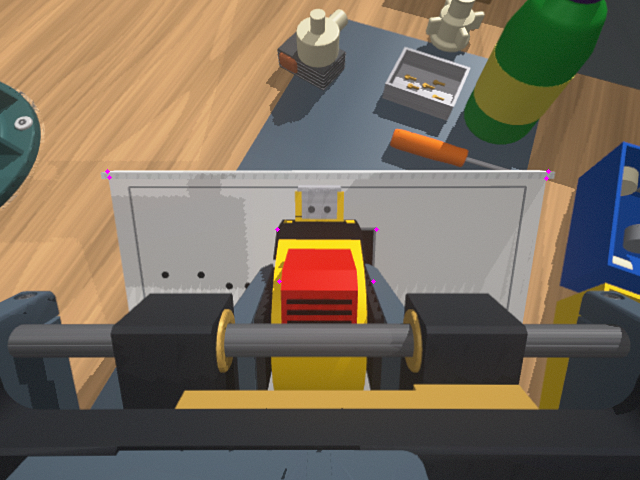

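The predicted marks agree with the picture: the rim runs from (108,171) to (547,175), and the window's upper right corner is at (375,229). Next I'll check those pixels exactly.

```bash
python3 - <<'E'
from h import *
f=np.load('pics/w3.npz'); g=f['im'].max(2).astype(int)
print('col368 v222-236',g[222:237,366:372].mean(1).round())
print('col200 v160-192',g[160:192,195:205].mean(1).round())
print('col450 v160-192',g[160:192,455:460].mean(1).round())
print('row235 u360-385',g[234:240,362:386].mean(0).round())
print('row200 u100-125',g[198:202,100:130].mean(0).round(),g[198:202,525:560].mean(0).round())
C=(robot.calibration('wrist'),f['R'],f['e'])
for uv in((368,228.5),(368,230.5),(376,236)):
    w=plane(C,[uv],N,O@N)[0]; print(uv,((w-O)@EX).round(4),((w-O)@EY).round(4))
dp=f['dp']; 
vv,uu=np.mgrid[190:255,130:250]; p=pts(C,np.c_[uu.ravel(),vv.ravel()],dp[vv,uu]); print('face z',np.percentile((p-O)@N,[5,50,95]).round(4))
for v in range(166,200,2):
    p=pts(C,[[200,v]],dp[v,200])[0]-O; print(v,(p@EX).round(4),(p@N).round(4),end='; ')
E
```

```text
col368 v222-236 [162. 163. 162. 164. 164. 138. 110.  96.  66.  48.  49.  49.  50.  50.
  51.]
col200 v160-192 [212. 210. 208. 208. 207. 206. 205. 203. 201. 202. 227. 232. 205. 173.
 160. 155. 153. 153. 154. 161. 164. 163. 163. 163. 165. 165. 124. 104.
 151. 165. 164. 163.]
col450 v160-192 [145. 139. 133. 126. 117. 109.  87.  76.  72.  86. 209. 243. 182. 150.
 150. 151. 153. 154. 155. 158. 160. 159. 158. 159. 162. 160. 118.  99.
 148. 163. 161. 159.]
row235 u360-385 [ 54.  52.  52.  51.  52.  51.  51.  52.  50.  49.  51.  82. 102. 119.
 160. 164. 163. 164. 163. 163. 162. 162. 161. 162.]
row200 u100-125 [203. 202. 202. 202. 204. 205. 206. 206. 204. 206. 204. 192. 169. 159.
 161. 161. 162. 162. 162. 161. 162. 161. 161. 161. 162. 161. 162. 162.
 163. 141.] [152. 160. 160. 158. 159. 159. 158. 157. 164. 166. 169. 170. 170. 170.
 169. 169. 170. 172. 185. 187. 188. 193. 209. 216. 216. 210. 210. 211.
 213. 216. 211. 207. 202. 202. 205.]
(368, 228.5) -0.0462 -0.0338
(368, 230.5) -0.0478 -0.0339
(376, 236) -0.0524 -0.0406
face z [-0.0004  0.0007  0.0019]
166 -0.0082 -0.2136; 168 -0.0106 -0.2088; 170 -0.0005 -0.0096; 172 -0.0006 0.0109; 174 -0.0021 0.0105; 176 -0.0037 0.009; 178 -0.0052 0.0093; 180 -0.0075 0.0007; 182 -0.0091 -0.0; 184 -0.0105 0.0017; 186 -0.0121 0.0011; 188 -0.0137 0.0006; 190 -0.0152 0.0011; 192 -0.0167 0.0019; 194 -0.0185 0.0001; 196 -0.0201 -0.0005; 198 -0.0217 -0.0001;
```

```bash
python3 - <<'E'
from h import *
for z in (.03,.003): delta(tapetcp(-.049,0,z,-.0022),RT)
E
```

```text
shift cm [0.96 0.55 5.75] rotvec [-0.004 -0.009 -0.   ] t 5.72
shift cm [0.94 0.56 8.45] rotvec [-0.004 -0.009 -0.   ] t 5.72
```

>>> apply_moves:
  rows: [0.95,0.55,1,-0.004,-0.009,0,1,0.95,0.55,3,-0.004,-0.009,0,1,0.95,0.55,4.5,-0.004,-0.009,0,1,0.95,0.55,5.75,-0.004,-0.009,0,1,0.95,0.55,5.75,-0.004,-0.009,0,1,0.95,0.55,5.75,-0.004,-0.009,0,1,0.95,0.55,5.75,-0.004,-0.009,0,1]

```text
time_s: 6.3
position: [0.5727, 0.0187, 0.1861]
tool_rot: [[-0.308, 0.921, -0.239], [0.728, 0.39, 0.565], [0.613, 0.0, -0.79]]
force: [-0.0, -0.0, -3.3]
gripper_width: 0.439
finger_force: 34.9
```

```bash
python3 - <<'E'
from h import *
for z in (.03,.002): delta(tapetcp(-.049,0,z,-.0022),RT)
C,im,dp=grab('wrist','w4'); s=robot.observe(); print(s['force'].round(2))
cv2.imwrite('pics/w4c.png',cv2.resize(im[140:260,240:400],None,fx=4,fy=4,interpolation=2))
for a in(-.005,0,.006): print(a,proj(C,O+EX*a+N*.009).round(1))
for nm,a,z in (('hook front top pred',.008,.03+.012),):
    print(nm,proj(C,O+EX*a+N*z).round(1))
E
```

```text
shift cm [-0.03 -0.09  0.03] rotvec [-0.     0.     0.001] t 6.3
shift cm [-0.03 -0.09  2.83] rotvec [-0.     0.     0.001] t 6.3
[ 0.9 -0.2 -2.7]
-0.005 [[317.9 202.7]]
0 [[317.9 194.5]]
0.006 [[318.  184.5]]
hook front top pred [[317.9 187.9]]
```

View pics/w4c.png

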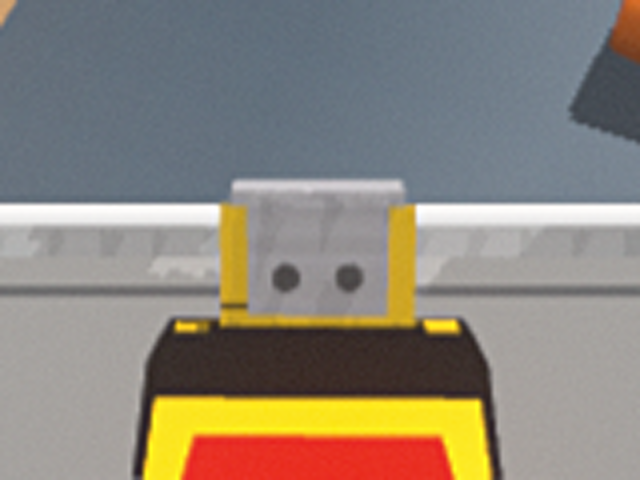

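The hook's lip (crop rows 180–205) stands just beyond the rim's back edge (crop row 205). It is clear to lower.

>>> apply_moves:
  rows: [0,-0.05,0.8,0,0,0,1,0,-0.05,1.6,0,0,0,1,0,-0.05,2.2,0,0,0,1,0,-0.05,2.6,0,0,0,1,0,-0.05,2.75,0,0,0,1,0,-0.05,2.75,0,0,0,1,0,-0.05,2.75,0,0,0,1]

```text
time_s: 6.93
position: [0.5653, 0.0344, 0.164]
tool_rot: [[-0.308, 0.921, -0.239], [0.727, 0.39, 0.565], [0.613, -0.0, -0.79]]
force: [0.9, -0.6, -3.2]
gripper_width: 0.436
finger_force: 34.9
```

```bash
python3 - <<'E'
from h import *
for x in (-.051,-.0917-.039): delta(tapetcp(x,0,.001,-.0022),RT)
C,im,dp=grab('wrist','w5'); s=robot.observe(); print(s['force'].round(2), (s['force']@EX).round(2),(s['force']@N).round(2))
cv2.imwrite('pics/w5c.png',cv2.resize(im[140:260,240:400],None,fx=4,fy=4,interpolation=2))
E
```

```text
shift cm [-0.25 -0.02  0.12] rotvec [-0.001 -0.     0.001] t 6.93
shift cm [-8.22 -0.03  0.12] rotvec [-0.001 -0.     0.001] t 6.93
[ 0.37 -0.38 -2.86] -2.14 -1.95
```

View pics/w5c.png

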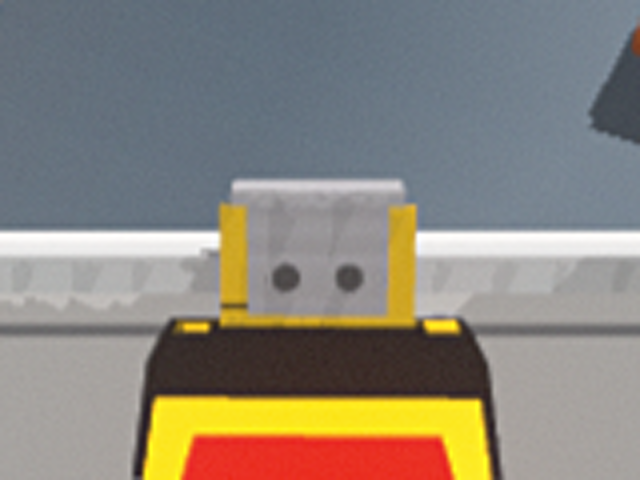

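The hook lip now hangs behind the rim (rim edge at crop row 230, hook front at row 180) and nothing is in contact. I'll back down the slope now.

>>> apply_moves:
  rows: [-0.5,0,0.05,0,0,0,1,-1,0,0.05,0,0,0,1,-1.5,0,0.05,0,0,0,1,-2,0,0.05,0,0,0,1,-2.5,0,0.05,0,0,0,1,-3,0,0.05,0,0,0,1,-3,0,0.05,0,0,0,1,-3,0,0.05,0,0,0,1]

```text
time_s: 7.65
position: [0.5743, 0.0127, 0.1449]
tool_rot: [[-0.307, 0.921, -0.239], [0.727, 0.39, 0.565], [0.614, -0.0, -0.79]]
force: [-1.8, 0.9, -2.0]
gripper_width: 0.438
finger_force: 34.9
```

```bash
python3 - <<'E'
from h import *
for z in (.001,0,-.001): delta(tapetcp(-.0917-.039,0,z,-.0022),RT)
C,im,dp=grab('wrist','w6'); s=robot.observe(); print(s['force'].round(2), (s['force']@EX).round(2),(s['force']@N).round(2))
cv2.imwrite('pics/w6c.png',cv2.resize(im[120:320,210:430],None,fx=3,fy=3,interpolation=2))
E
```

```text
shift cm [-5.19 -0.01  0.05] rotvec [-0.001 -0.001  0.   ] t 7.65
shift cm [-5.19 -0.01  0.15] rotvec [-0.001 -0.001  0.   ] t 7.65
shift cm [-5.19 -0.01  0.25] rotvec [-0.001 -0.001  0.   ] t 7.65
[ 0.23  0.89 -1.61] -0.41 -1.72
```

View pics/w6c.png

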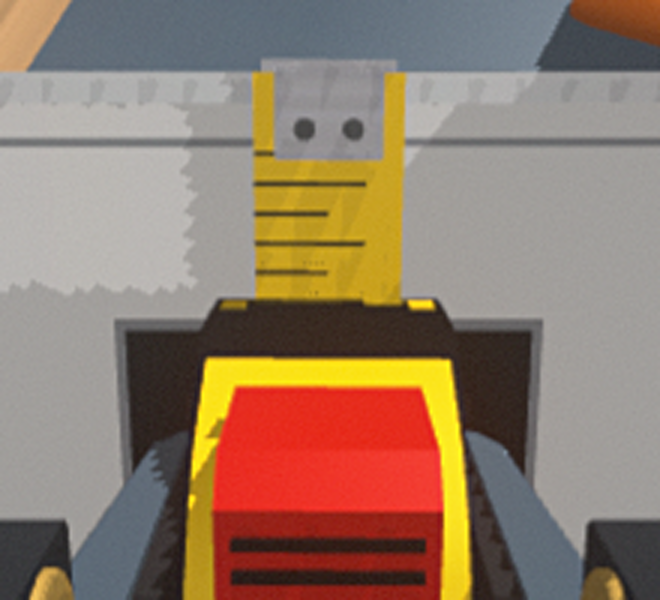

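The hook is engaged on the rim at crop row 72 and the blade is drawn out, centred over the window (crop columns 115–545). I'll continue down to the window's lower edge.

>>> apply_moves:
  rows: [-0.6,0,0,0,0,0,1,-1.2,0,0,0,0,0,1,-1.8,0,0,0,0,0,1,-2.4,0,0,0,0,0,1,-3,0,0,0,0,0,1,-3.6,0,0,0,0,0,1,-4.2,0,0,0,0,0,1,-4.8,0,0,0,0,0,1,-5.12,0,0,0,0,0,1,-5.12,0,0,0,0,0,1,-5.12,0,0.05,0,0,0,1,-5.12,0,0.05,0,0,0,1]

```text
time_s: 8.7
position: [0.59, -0.024, 0.1134]
tool_rot: [[-0.308, 0.921, -0.239], [0.727, 0.39, 0.565], [0.613, -0.0, -0.79]]
force: [-0.4, -0.0, -1.8]
gripper_width: 0.436
finger_force: 34.9
```

>>> apply_moves:
  rows: [0,0,0.05,0,0,0,1,0,0,0.1,0,0,0,1,0,0,0.1,0,0,0,1]

```text
time_s: 8.95
position: [0.5898, -0.0234, 0.1127]
tool_rot: [[-0.308, 0.921, -0.239], [0.727, 0.39, 0.565], [0.613, 0.0, -0.79]]
force: [0.5, 0.2, -0.8]
gripper_width: 0.437
finger_force: 34.9
```

```bash
python3 - <<'E'
from h import *
for z in (.001,0,-.001): delta(tapetcp(-.091-.039,0,z,-.0022),RT)
s=robot.observe(); print(s['force'].round(2), (s['force']@EX).round(2),(s['force']@N).round(2))
E
```

```text
shift cm [-0.05 -0.03 -0.09] rotvec [-0.001 -0.     0.001] t 8.95
shift cm [-0.05 -0.03  0.01] rotvec [-0.001 -0.     0.001] t 8.95
shift cm [-0.05 -0.03  0.11] rotvec [-0.001 -0.     0.001] t 8.95
[ 0.54  0.2  -0.81] -0.52 -0.63
```

>>> apply_moves:
  rows: [-0.03,0,0.05,0,0,0,1,-0.03,0,0.1,0,0,0,1,-0.03,0,0.1,0,0,0,1,-0.03,0,0.1,0,0,0,1]

```text
time_s: 9.28
position: [0.5899, -0.0234, 0.1121]
tool_rot: [[-0.308, 0.921, -0.239], [0.727, 0.39, 0.565], [0.613, 0.0, -0.79]]
force: [-1.9, -2.4, 5.0]
gripper_width: 0.44
finger_force: 34.9
```

```bash
python3 - <<'E'
from h import *
delta(tapetcp(-.091-.039,0,0,-.0022),RT)
s=robot.observe(); print(s['force'].round(2), (s['force']@EX).round(2),(s['force']@N).round(2),s['ft_torque'].round(2))
E
```

```text
shift cm [-0.01 -0.03 -0.03] rotvec [-0.    -0.     0.001] t 9.28
[-1.87 -2.37  5.04] 1.94 4.88 [-0.16  0.44  0.3 ]
```

>>> apply_moves:
  rows: [0,0,0,0,0,0,-1,0,0,0,0,0,0,-1,0,0,0,0,0,0,-1,0,0,0,0,0,0,-1,0,0,0,0,0,0,-1,0,0,0,0,0,0,-1,0,0,-1,0,0,0,-1,0,0,-3,0,0,0,-1,0,0,-6,0,0,0,-1,0,0,-9,0,0,0,-1,0,0,-11,0,0,0,-1,0,0,-11,0,0,0,-1]

```text
time_s: 10.28
position: [0.6185, -0.088, 0.2025]
tool_rot: [[-0.31, 0.921, -0.234], [0.729, 0.389, 0.563], [0.61, 0.004, -0.792]]
force: [-0.6, -0.4, 0.2]
gripper_width: 0.998
finger_force: 0.0
```

```bash
python3 - <<'E'
from h import *
C,im,dp=grab('wrist','w7'); s=robot.observe(); print(s['position'],s['force'].round(2))
cr=im[120:320,210:430].copy()
cv2.imwrite('pics/w7c.png',cv2.resize(cr,None,fx=3,fy=3,interpolation=2))
for x,y in((-.091,.04),(-.091,-.04),(-.046,.04),(-.046,-.04)): print(x,y,proj(C,O+EX*x+EY*y).round(1))
for nm,x,z in(('mouth',-.091,.011),('hookfront',.002,.012)): print(nm,proj(C,O+EX*x+N*z).round(1))
l=tapetcp(-.130+.022,0,.082,foot=0); delta(l,RT)
E
```

```text
[ 0.61723895 -0.08677502  0.20038321] [-0.93 -0.79 -0.53]
-0.091 0.04 [[270.4 189.4]]
-0.091 -0.04 [[363.1 189.6]]
-0.046 0.04 [[268.6 134.8]]
-0.046 -0.04 [[365.2 135.1]]
mouth [[316.8 191.3]]
hookfront [[317.   68.3]]
shift cm [ 2.03 -0.1   5.15] rotvec [0.002 0.002 0.001] t 10.33
```

View pics/w7c.png

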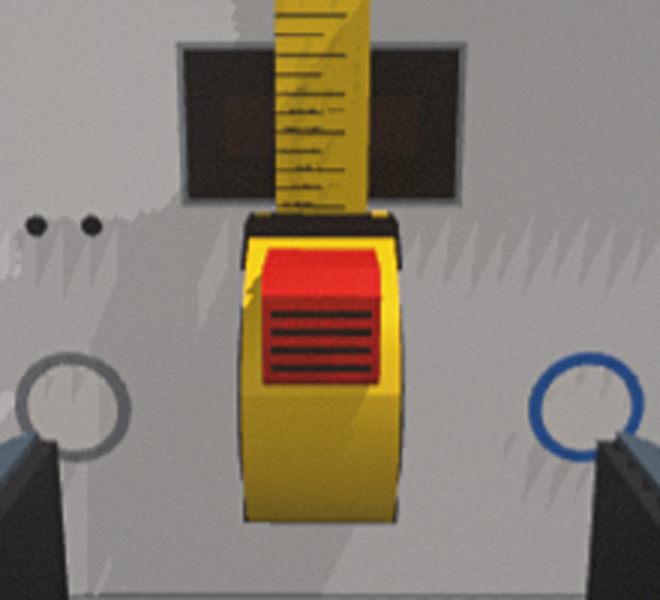

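The window's lower edge is at crop row 206 and the case front at row 212, which puts the front about 1.6 mm low. That is within tolerance, and the case is square. Now I'll shut the fingers and move over the lock.

>>> apply_moves:
  rows: [1,0,1,0,0,0,1,2,0,2,0,0,0,1,2,-0.1,3,0.002,0.002,0,1,2,-0.1,3,0.002,0.002,0,1,2,-0.1,3,0.002,0.002,0,1,2,-0.1,3,0.002,0.002,0,1,2,-0.1,3,0.002,0.002,0,1,2,-0.1,3,0.002,0.002,0,1,2,-0.1,3,0.002,0.002,0,1,2,-0.1,3,0.002,0.002,0,1]

```text
time_s: 11.17
position: [0.6018, -0.0544, 0.1871]
tool_rot: [[-0.307, 0.92, -0.241], [0.726, 0.391, 0.565], [0.615, -0.002, -0.789]]
force: [0.3, -0.5, 0.3]
gripper_width: 0.301
finger_force: 0.0
```

```bash
python3 - <<'E'
from h import *
f=np.load('pics/w7.npz')
delta(tapetcp(-.131+.022,0,.082,foot=0),RT); s=robot.observe(); print(s['force'].round(2),s['gripper_width'])
E
```

```text
shift cm [-0.1   0.08  1.91] rotvec [-0.002 -0.002  0.001] t 11.17
[ 0.26 -0.5   0.28] 0.30075810436495215
```

Fingers are still closing, so I'll wait for them, correct, and come down to about 3 mm above the lock.

>>> apply_moves:
  rows: [-0.1,0.08,0,-0.002,-0.002,0,1,-0.1,0.08,0,-0.002,-0.002,0,1,-0.1,0.08,0,-0.002,-0.002,0,1,-0.1,0.08,0,-0.002,-0.002,0,1,-0.1,0.08,0,-0.002,-0.002,0,1,-0.1,0.08,0,-0.002,-0.002,0,1,-0.1,0.08,0.8,-0.002,-0.002,0,1,-0.1,0.08,1.6,-0.002,-0.002,0,1,-0.1,0.08,1.6,-0.002,-0.002,0,1]

```text
time_s: 11.92
position: [0.5976, -0.0445, 0.1722]
tool_rot: [[-0.307, 0.921, -0.241], [0.727, 0.39, 0.565], [0.614, -0.002, -0.789]]
force: [-1.2, 0.3, -0.5]
gripper_width: 0.001
finger_force: 0.0
```

```bash
python3 - <<'E'
from h import *
delta(tapetcp(-.131+.022,0,.082,foot=0),RT); s=robot.observe(); print(s['force'].round(2),s['gripper_width'])
E
```

```text
shift cm [-0.03  0.07  0.07] rotvec [-0.002 -0.002  0.   ] t 11.92
[-1.25  0.3  -0.5 ] 0.0008260660338435301
```

>>> apply_moves:
  rows: [0,0.05,0.1,0,0,0,1,0,0.05,0.2,0,0,0,1,0,0.05,0.3,0,0,0,1,0,0.05,0.4,0,0,0,1,0,0.05,0.4,0,0,0,1,0,0.05,0.4,0,0,0,1]

```text
time_s: 12.42
position: [0.5987, -0.0434, 0.1711]
tool_rot: [[-0.308, 0.921, -0.239], [0.727, 0.39, 0.565], [0.613, 0.0, -0.79]]
force: [-0.4, -2.4, 6.1]
gripper_width: 0.001
finger_force: 2.8
```

```bash
python3 - <<'E'
from h import *
delta(tapetcp(-.131+.022,0,.075,foot=0),RT); s=robot.observe(); print(s['force'].round(2),(s['force']@N).round(1),(s['force']@EX).round(1))
E
```

```text
shift cm [-0.02 -0.07  0.64] rotvec [-0.     0.     0.001] t 12.42
[-0.38 -2.4   6.14] 6.1 2.1
```

>>> apply_moves:
  rows: [0,0,0.1,0,0,0,1,0,0,0.2,0,0,0,1,0,0,0.3,0,0,0,1,0,0,0.4,0,0,0,1,0,0,0.5,0,0,0,1,0,0,0.6,0,0,0,1,0,0,0.6,0,0,0,1]

```text
time_s: 13.0
position: [0.5975, -0.0402, 0.1667]
tool_rot: [[-0.309, 0.921, -0.238], [0.728, 0.39, 0.565], [0.613, 0.001, -0.79]]
force: [-0.9, -4.1, 7.6]
gripper_width: 0.004
finger_force: 4.6
```

```bash
python3 - <<'E'
from h import *
delta(tapetcp(-.131+.022,0,.075,foot=0),RT); s=robot.observe(); print(s['force'].round(2),(s['force']@N).round(1),(s['force']@EX).round(1))
E
```

```text
shift cm [-0.02 -0.08  0.09] rotvec [0.    0.    0.001] t 13.0
[-0.92 -4.09  7.57] 8.1 1.9
```

>>> apply_moves:
  rows: [0,0,0.1,0,0,0,1,0,0,0.2,0,0,0,1,0,0,0.3,0,0,0,1,0,0,0.3,0,0,0,1,0,0,0.3,0,0,0,1]

```text
time_s: 13.42
position: [0.5977, -0.0394, 0.1659]
tool_rot: [[-0.31, 0.921, -0.237], [0.728, 0.39, 0.564], [0.612, 0.002, -0.791]]
force: [-1.0, -14.8, 23.9]
gripper_width: 0.002
finger_force: 12.9
```

```bash
python3 - <<'E'
from h import *
delta(tapetcp(-.131+.022,0,.075,foot=0),RT); s=robot.observe(); print(s['force'].round(2),(s['force']@N).round(1),(s['force']@EX).round(1))
E
```

```text
shift cm [-0.02 -0.13 -0.01] rotvec [0.001 0.002 0.002] t 13.42
[ -0.99 -14.84  23.91] 27.0 4.2
```

The lock has stopped at its end of travel under 27 N. I'll retract and check.

>>> apply_moves:
  rows: [0,0,-0.3,0,0,0,1,0,0,-0.8,0,0,0,1,0,0,-2,0,0,0,1,0,0,-4,0,0,0,1,0,0,-7,0,0,0,1,0,0,-9,0,0,0,1,0,0,-9,0,0,0,1,0,0,-9,0,0,0,1,0,0,-9,0,0,0,1]

```text
time_s: 14.17
position: [0.6172, -0.0886, 0.2339]
tool_rot: [[-0.307, 0.921, -0.24], [0.727, 0.39, 0.565], [0.614, -0.001, -0.789]]
force: [0.2, 0.0, 0.4]
gripper_width: 0.007
finger_force: 0.0
```

```bash
python3 - <<'E'
from h import *
C,im,dp=grab('wrist','w8'); s=robot.observe(); print(s['position'],s['force'].round(2))
cv2.imwrite('pics/w8c.png',cv2.resize(im[20:340,200:440],None,fx=1.8,fy=1.8,interpolation=2))
for x,y in((-.0905,.04),(-.0905,-.04),(-.0455,.04),(0,0)): print(x,y,proj(C,O+EX*x+EY*y).round(1))
hsv=cv2.cvtColor(im,cv2.COLOR_BGR2HSV)
for nm,lo,hi in(('red',(0,170,60),(8,255,255)),('yel',(20,150,80),(35,255,255))):
    k=cv2.inRange(hsv,lo,hi); nl,L,S,_=cv2.connectedComponentsWithStats(k)
    for j in range(1,nl):
        if S[j,4]>400:
            vv,uu=np.where(L==j); P=pts(C,np.c_[uu,vv],dp[vv,uu])-O; z=P@N
            print(nm,S[j],'z',np.percentile(z,[2,25,50,75,90,98]).round(4),'x',np.percentile(P@EX,[2,98]).round(4))
E
```

```text
[ 0.61699972 -0.08832549  0.23361261] [ 0.1  -0.49 -0.  ]
-0.0905 0.04 [[276.8 206.8]]
-0.0905 -0.04 [[361.4 206.9]]
-0.0455 0.04 [[275.3 157.9]]
0 0 [[319.3 104.5]]
red [ 302  221   35   39 1053] z [0.0508 0.0712 0.075  0.0758 0.0763 0.077 ] x [-0.1174 -0.0931]
yel [ 459   14   88   71 3046] z [-0.2134 -0.1905 -0.1784 -0.1654 -0.1567 -0.151 ] x [0.0474 0.1108]
yel [ 305  104   30  106 2588] z [0.0111 0.0124 0.0129 0.0134 0.0139 0.0145] x [-0.0891 -0.0056]
yel [296 218  48  85 974] z [0.0376 0.0558 0.0676 0.071  0.0721 0.0733] x [-0.1478 -0.0932]
yel [ 515  218  125  106 9003] z [-0.0795 -0.0617 -0.0467 -0.0297 -0.006   0.0182] x [-0.2226 -0.1162]
yel [ 506  357   61   34 1261] z [-0.0073  0.0095  0.0236  0.0394  0.0497  0.0531] x [-0.2822 -0.2222]
yel [  79  384  362   25 6787] z [0.2644 0.2674 0.269  0.2704 0.2713 0.2721] x [-0.0856 -0.0837]
```

View pics/w8c.png

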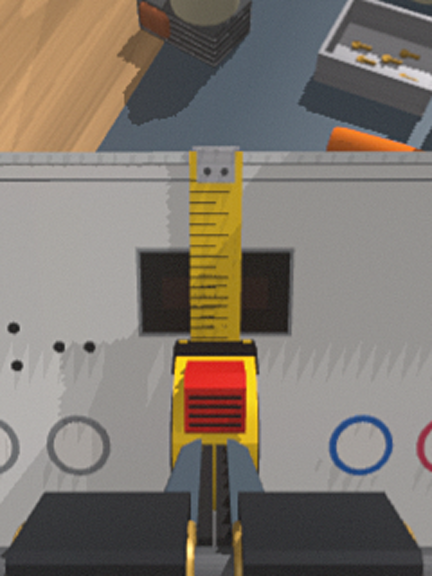

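```bash
python3 - <<'E'
from h import *
f=np.load('pics/w8.npz'); im=f['im']; g=im.max(2).astype(int); C=(robot.calibration('wrist'),f['R'],f['e'])
print('win 198-214',g[198:214,284:292].mean(1).round()); print('case 202-222',g[202:222,299:302].mean(1).round())
print('blade 202-222',im[202:222,312:325].mean((1)).round().tolist())
for v in(204,205,206,207,208,209,210,211): print(v,[(((plane(C,[(318,v)],N,O@N+z)[0])-O)@EX).round(4) for z in(0,.011,.02)])
E
```

```text
win 198-214 [ 40.  41.  40.  40.  39.  39.  57.  86. 106. 139. 150. 149. 150. 150.
 150. 152.]
case 202-222 [ 36.  37.  55.  87. 116. 143. 138. 165. 119.  47.  39.  40.  44.  40.
  35.  76. 240. 253. 246. 245.]
blade 202-222 [[29.0, 108.0, 132.0], [28.0, 126.0, 156.0], [28.0, 130.0, 161.0], [27.0, 131.0, 163.0], [28.0, 129.0, 160.0], [31.0, 90.0, 112.0], [29.0, 111.0, 139.0], [29.0, 88.0, 110.0], [33.0, 37.0, 45.0], [34.0, 33.0, 39.0], [33.0, 35.0, 41.0], [33.0, 36.0, 42.0], [35.0, 37.0, 42.0], [33.0, 34.0, 40.0], [33.0, 25.0, 30.0], [34.0, 59.0, 72.0], [29.0, 188.0, 234.0], [27.0, 196.0, 248.0], [32.0, 116.0, 227.0], [32.0, 42.0, 216.0]]
204 [np.float64(-0.0878), np.float64(-0.0859), np.float64(-0.0845)]
205 [np.float64(-0.0887), np.float64(-0.0869), np.float64(-0.0853)]
206 [np.float64(-0.0897), np.float64(-0.0878), np.float64(-0.0862)]
207 [np.float64(-0.0906), np.float64(-0.0887), np.float64(-0.0871)]
208 [np.float64(-0.0916), np.float64(-0.0896), np.float64(-0.088)]
209 [np.float64(-0.0926), np.float64(-0.0906), np.float64(-0.0889)]
210 [np.float64(-0.0935), np.float64(-0.0915), np.float64(-0.0898)]
211 [np.float64(-0.0945), np.float64(-0.0924), np.float64(-0.0907)]
```

The blade meets the case within about 1 mm of the window's lower edge. The lock top is at 75.5 mm, which is fully down, and the hook is on the rim. I'll hand it in.

```bash
python3 -c "
from plant import robot
print(robot.sign_off())"
```

```text
the job is handed in; nothing more can be done
None
```

The job is handed in at about 14 s of the 58 s. The tape is hooked over the rim, the case front is about 1 mm from the display's lower edge by camera, and the lock is fully down. The gripper was clear, and I moved nothing else on the bench.

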